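One turn of the screw press to seat a latch pivot pin

ROBOT

A 7-joint arm with a two-finger parallel gripper is mounted at the origin on the work surface. World frame = base frame: x ahead of the robot, y to its left, z up, the work surface at z = 0. Lengths are in m, angles in rad, forces in N, time in s.
With the tool pointing down it reaches from about 0.425 to 0.875 m from the base axis. Payload 8.4 kg.
Tool frame: the origin (TCP) lies at the very end of the fingers, on their centre line; the grasp point (between the pads) lies 19 mm behind it; z points along the fingers, y is the line along which they close (so a half turn about z gives the same grasp; the last joint's range is limited). The gripper opens to 87 mm and grips with 3 to 60 N. Pads are 19 mm wide; open, the fingers measure 117 mm over their backs; the gripper's body (75 mm by 190 mm) begins 51 mm behind the grasp point.
Start: joints at [1.146, 0.333, 0.04, 1.465, -0.013, 1.343, -0.059], TCP at [0.208, -0.616, 0.201] pointing down, gripper open.
Joint ranges: [-2.58, 2.58], [-0.38, 2.09], [-1.3, 1.39], [0.25, 2.4], [-1.5, 4.64], [0.08, 2.09], [-2.65, 2.65]. Speed limits (rad/s): [2.22, 2.22, 2.79, 2.79, 3.14, 3.14, 3.14].

INTERFACE

Orientations are given as a rotation vector (axis times angle).
In Python, from station import get_state, eyes, r gives the robot as it stands. The module is installed in compiled form; this text tells all that it offers.
- The arm moves only by the tool servo_tool, never from a script. Its arguments are lists of equal length, an entry for each row: "gripper": the closure, from 0 (fully open) to 1 (shut); "dp": the shift along the world's x, y, z in units of 0.1 m (1.0 is 0.1 m), a list of three; "rotation": the turn, a rotation vector about the world's x, y, z in units of 90 degrees (1.0 is 90 degrees), a list of three. In form: {"gripper": [gripper, ...], "dp": [[tx, ty, tz], ...], "rotation": [[ax, ay, az], ...]}. A call has 1 to 8 rows; each row shifts and turns the commanded pose from where the row before left it; what a row does not reach is not made up. A row lasts 1/10 s, in which the tool goes at most 50 mm and 8.59 degrees, less where a joint would pass 70% of its speed; a pose out of reach is approached as far as the arm can. A call with a number of a shift or a turn outside -1 to 1 is refused whole. A call with a gripper value outside its range is refused whole. The fingers move at their own pace and stop on an object; the grip force is fixed at half the most. Time passes only in rows, so rows that do not move let the fingers close. It gives the time, the measured TCP pose, the force, the opening and the grip force at its end, in the units of the state.
- get_state(): the state, without advancing time (a new reading comes with each control period).
- eyes.grab_frame(name): name is "scene" or "top" or "wrist"; returns the picture (420x560x3 uint8, red, green, blue); there is no depth.
- eyes.calibration(name): a dict with "camera_matrix" (3x3 intrinsics, pixels), "rvec" (rotation vector, rad) and "tvec" (3), from world to camera coordinates, as OpenCV has them; the wrist camera has in their place "mount" (4x4, takes a point from camera to tool coordinates, whose origin is the TCP and whose axes are the flange's). Camera axes: x right, y down, z forward; pixel columns grow to the right and rows downward; lengths in m; the calibration is good to about 2 mm. The wrist camera is an equidistant fisheye: a pixel r from the principal point sees the ray r / f radians off the axis. A picture is of the moment at which its call begins: read the wrist's pose just before it. calibration takes no time and is no camera call.
- r.hand_in(): hands the job in; it is judged then, once.
The state is a dict: "clock": time; "joint_positions": joint angles; "dq": joint speeds; "joint_efforts": joint torques, N m; "position": TCP position; "eef_rot": TCP orientation; "wrist_force": force on the tool from outside, world axes, zero at the start; "torque": the same for the moment, N m; "gripper_width": opening from 0.0 (shut) to 1.0 (fully open); "gripper_force": force on a finger pad.
Only numpy, scipy, OpenCV 4.12 (cv2) and the standard library are available. Lean on these libraries where they do the work, as an engineer would, in place of code of your own. Each camera call takes 0.05 s, during which the arm holds its last target. There are 200 camera calls.

TASK

On the bench screw press a latch fork lies ready with its new pivot pin standing proud by one lead of the screw. Push the handwheel round by its upright handle with your fingertips, gently and without squeezing the handle, through exactly one full turn clockwise as seen from above and not beyond, so that the pin is pressed in flush, then leave the wheel standing there. Do not disturb the loose parts lying about the press.

Things in the scene. Friction and masses are not known exactly. Their poses are not given: they have to be found in the camera images.
- handle: Upright revolving handle of the press's handwheel: black bakelite barrel, 25 mm diameter, 68 mm long, on the rim at the end of one spoke, 80 mm from the wheel's axis, at any clock position. It spins freely. Origin at the barrel's centre, half-way up, about 268 mm above the table; z up. The rim's top lies 40 mm below the origin. After one turn it is back in place, 6 mm lower.
- hub (a point): Point on the vertical axis of the handwheel, on top of its hub nut, about 241 mm above the table. The wheel is bare grey cast iron, 177 mm over the rim, with three spokes; it lies level on top of a light grey C-shaped bench press (base 210 x 130 mm, head under the wheel).
- handwheel (a joint): Angle of the handwheel in rad: 0 at the start, growing clockwise as seen from above (which lowers the ram), 6.283 after one full turn. It turns stiffly (4 to 6 N at the handle), stays where it is left and has no stop at one turn. One turn lowers wheel, screw and ram together by 6 mm.
- pin (a joint): How far the pivot pin has been pressed into the latch fork, in m: 0 at the start, when the ram's 8 mm punch just touches it; 0.006 when the pin's top is flush with the fork.
- pin_top (a point): Centre of the top of the 10 mm steel pivot pin, in the boss of the blued latch fork that lies on the press's bolster right under the ram.
- spare_fork: Loose bystander: a second blued steel latch fork lying flat beside the press, about 60 x 45 x 12 mm; origin under its boss.
- striker: Loose bystander: chromed striker bolt standing on its 34 mm flange in front of the press's throat, 46 mm high; origin at the centre of its underside.
- knob: Loose bystander: black bakelite knob, 42 mm in diameter and 41 mm high, standing beside the press; origin at the centre of its underside.
- mallet_head: Loose bystander: copper-faced mallet head without shaft, 100 x 38 x 40 mm; origin at the centre of its underside.
- spanner: Loose bystander: steel spanner, 150 mm long, lying flat.
- oil_can: Loose bystander: steel oil can with a brass spout, 64 mm in diameter, 140 mm high; origin at the centre of its underside.
- collar: Loose bystander: dark steel collar, 40 mm across, 16 mm high, lying flat behind the press; origin at the centre of its underside.
Things that resemble listed ones, but are neither listed nor needed, are in the scene too. Leave any blue look-alike of the part that bears pin alone.

How it is judged:
On the way:
1. the wheel is on its way round, pushed by its handle with the fingers (value of joint handwheel between 0.8 and 5.6 rad and contact force between the fingers and handle above 0.3 N), for 0.01 s.
At the end, for the whole second after the job is handed in: The handwheel stands still one full turn clockwise from where it began, within 0.2 rad (11 degrees, or 16 mm at the handle) either way, the pin is pressed in flush to 0.8 mm, and no loose part has been shifted by 20 mm (value of joint handwheel between 6.083 and 6.483 rad and velocity of joint handwheel between -0.05 and 0.05 rad/s and value of joint pin between 0.0052 and 0.0068 m and distance of each of spare_fork, striker, knob, mallet_head, spanner, oil_can, collar from where it was at the start of the episode below 0.02 m); the robot touches nothing.
It fails at once if the wheel was wound clearly past one turn and the pin driven below flush (value of joint handwheel above 6.63 rad).
It fails at once if the wheel was wound the wrong way (value of joint handwheel below -0.35 rad).
It fails at once if the handle was struck or shoved with more than 40 N (contact force between the fingers and handle above 40 N).
It fails at once if the handle was gripped: squeezed with more than 20 N while the wheel stood still (contact force between the fingers and handle above 20 N and velocity of joint handwheel between -0.03 and 0.03 rad/s).
It fails at once if a loose part was lifted or knocked out of its place (distance of any of spare_fork, striker, knob, mallet_head, spanner, oil_can, collar from where it was at the start of the episode above 0.02 m).
It also fails if it takes over 58 s, if anything falls off the work surface, if the arm or the gripper's body presses on something with over 40 N, if the wrist force passes 120 N, or if a joint passes its speed limit or range.

## Working session

There is one attempt and no reset: what is moved stays moved. The work goes in short steps, Python scripts to look and compute and a tool call to move; the robot and the scene stay as the last step left them, time stands still between calls to the robot, and variables do not carry over. Pictures are saved under pics/ and viewed, at most 10 in all, crops included, and the job is handed in when it is done.

Besides the shell and the picture viewer there is one more tool, called after "Request:" as name(argument=value, ...), one argument or row to a line, values as JSON. servo_tool: Moves the arm, as the interface text tells. Shifts and turns lie within -1 to 1; 1 stands for 0.1 m of shift or 90 degrees of turn. Its arguments: {"type":"object","properties":{"gripper":{"type":"array","items":{"type":"number"}},"dp":{"type":"array","items":{"type":"array","items":{"type":"number"}}},"rotation":{"type":"array","items":{"type":"array","items":{"type":"number"}}}},"required":["gripper","dp","rotation"]}

```bash
mkdir -p pics; python3 - <<'E'
from station import get_state, eyes, r
import cv2,numpy as np
print(get_state())
for n in("scene","top"):
    cv2.imwrite(f"pics/{n}0.png",eyes.grab_frame(n)[:,:,::-1])
    c=eyes.calibration(n);print(n,c)
    R=cv2.Rodrigues(np.array(c["rvec"],float))[0];print(-R.T@np.array(c["tvec"]).ravel())
E
```

```text
{'clock': 0.0, 'joint_positions': array([ 1.1458114 ,  0.33390411,  0.03988057,  1.46627902, -0.01340892,
        1.34327767, -0.05850424]), 'dq': array([ 0.00166177, -0.00037669, -0.00143038,  0.00058445, -0.00040211,
       -0.00169865,  0.0018344 ]), 'joint_efforts': array([ 9.48191009e-04, -6.56346703e+01,  1.33522030e+00, -4.03805244e+01,
       -5.99986338e-02,  4.48041537e-02,  1.49586945e-04]), 'position': array([ 0.20784329, -0.61534689,  0.20055998]), 'eef_rot': array([-3.09847252e+00, -5.09182076e-01,  5.65527308e-04]), 'wrist_force': array([0.27945666, 0.86033556, 0.33912463]), 'torque': array([ 0.00330828, -0.00889911,  0.02052457]), 'gripper_force': 0.0, 'gripper_width': 1.002561401941751}
scene {'camera_matrix': array([[437.58962282,   0.        , 279.49641464],
       [  0.        , 437.58962282, 209.61853046],
       [  0.        ,   0.        ,   1.        ]]), 'rvec': array([ 0.6291989 ,  2.60529459, -1.24998545]), 'tvec': array([0.5272165 , 0.03947143, 1.37499993])}
[0.92647419 0.70298565 0.90421059]
top {'camera_matrix': array([[428.3639686 ,   0.        , 284.51214865],
       [  0.        , 428.3639686 , 206.92147885],
       [  0.        ,   0.        ,   1.        ]]), 'rvec': array([ 2.19924104, -2.14816828,  0.08217695]), 'tvec': array([-0.10901191,  0.52186072,  1.43766758])}
[ 0.40113597 -0.11134073  1.47573828]
```

View pics/scene0.png

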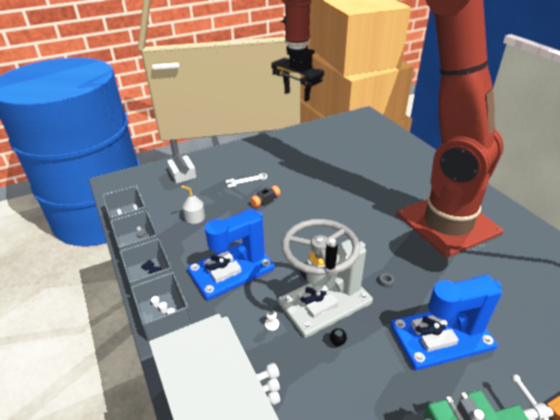

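View pics/top0.png

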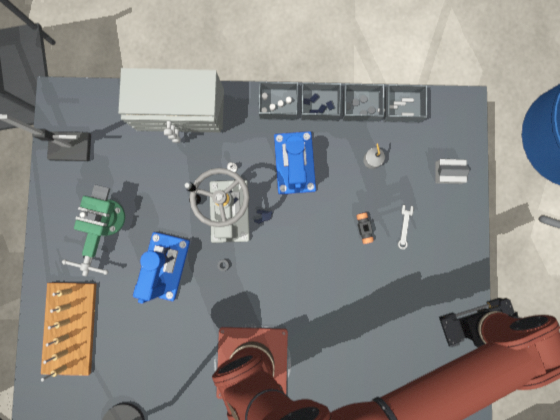

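The scene view shows the grey press with its handwheel, and the handle at about (331,252). In the top view the hub is near (221,198) and the handle near (190,187). The two blue presses are look-alikes to avoid. I'll enlarge both views.

```bash
python3 - <<'E'
import cv2,numpy as np
a=cv2.imread("pics/top0.png")[150:250,170:270]; b=cv2.imread("pics/scene0.png")[205:305,270:370]
f=lambda i:cv2.resize(i,(400,400),interpolation=cv2.INTER_CUBIC)
cv2.imwrite("pics/crop.png",np.hstack([f(a),f(b)]))
E
```

```text
(no output)
```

View pics/crop.png

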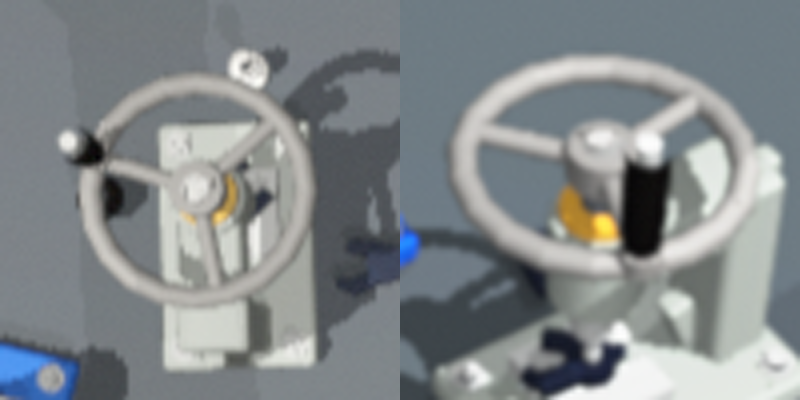

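In the crop's top half the hub nut is at top-view (220,196.5) and the barrel centre at about (191,187.5). In the scene half the hub is at about (320.8,239.5) and the barrel centre at (331.3,256.5).

```bash
cat >h.py <<'E'
from station import get_state, eyes, r
import cv2,numpy as np
def ray(n,u,v):
    c=eyes.calibration(n);R=cv2.Rodrigues(c["rvec"])[0]
    return -R.T@c["tvec"], R.T@np.linalg.inv(c["camera_matrix"])@[u,v,1]
def at(n,u,v,z):
    o,d=ray(n,u,v);return (o+d*(z-o[2])/d[2]).round(4)
def proj(n,p):
    c=eyes.calibration(n);return cv2.projectPoints(np.array(p,float).reshape(-1,3),c["rvec"],c["tvec"],c["camera_matrix"],None)[0].reshape(-1,2).round(1)
E
python3 - <<'E'
from h import *
print("hub",at("top",220,196.5,.241),at("scene",320.75,239.5,.241))
print("rim",at("top",219.5,197.2,.228))
print("handle",at("top",191,187.5,.268),at("scene",331.3,257,.268),"top",at("top",187.5,185.5,.306),at("scene",332.4,241.5,.306))
for nm,u,v,z in [("striker",232,166.5,.046),("knob",195,199.5,.03),("sparefork",264,214,.012),("collar",224,265,.016),("oil",375,155,.1),("boxes",172,130,.1),("bluehead",296,145,.15),("blue2",150,260,.15)]: print(nm,at("top",u,v,z))
s=get_state();print(cv2.Rodrigues(s["eef_rot"])[0].round(3))
E
```

```text
hub [0.5317 0.089  0.241 ] [0.5346 0.1022 0.241 ]
rim [0.531  0.0925 0.228 ]
handle [0.5527 0.1682 0.268 ] [0.5584 0.1815 0.268 ] top [0.5533 0.1693 0.306 ] [0.5555 0.1769 0.306 ]
striker [0.6552 0.0838 0.046 ]
knob [0.5418 0.2079 0.03  ]
sparefork [ 0.4991 -0.0269  0.012 ]
collar [0.3228 0.1034 0.016 ]
oil [ 0.6938 -0.3876  0.1   ]
boxes [0.7623 0.2775 0.1   ]
bluehead [ 0.7096 -0.1295  0.15  ]
blue2 [0.3397 0.3125 0.15  ]
[[ 0.947  0.32  -0.001]
 [ 0.32  -0.947  0.001]
 [-0.    -0.001 -1.   ]]
```

```bash
python3 - <<'E'
from h import *
def tri(a,b):
    M=[];y=[]
    for n,p in(("top",a),("scene",b)):
        o,d=ray(n,*p);d/=np.linalg.norm(d);P=np.eye(3)-np.outer(d,d);M.append(P);y.append(P@o)
    x,res,_,_=np.linalg.lstsq(np.vstack(M),np.hstack(y),rcond=None);return x.round(4),np.sqrt(res)
print("hub",tri((220,196.5),(320.75,239.5)),"handle",tri((191,187.5),(331.3,257)),"cap",tri((187.5,185.5),(332.4,241.5)))
t=np.linspace(0,2*np.pi,9)[:-1]
for c in((.531,.0925),(.533,.097),(.5346,.1022)):
  P=[(c[0]+.0885*np.cos(a),c[1]+.0885*np.sin(a),.221) for a in np.linspace(0,6.283,200)]
  for n in("top","scene"):
    q=proj(n,P);print(c,n,q.min(0),q.max(0))
# robot check: TCP projection
print(proj("top",get_state()["position"]),proj("scene",get_state()["position"]))
E
```

```text
hub (array([0.5308, 0.0919, 0.2311]), array([0.00339992])) handle (array([0.553 , 0.1715, 0.2567]), array([0.00188389])) cap (array([0.553 , 0.1713, 0.3004]), array([0.00165667]))
(0.531, 0.0925) top [189.9 167.8] [249.9 227.5]
(0.531, 0.0925) scene [280.5 217.7] [359.1 271.8]
(0.533, 0.097) top [188.4 167.1] [248.4 226.8]
(0.533, 0.097) scene [280.6 219.1] [359.5 273.5]
(0.5346, 0.1022) top [186.7 166.5] [246.6 226.2]
(0.5346, 0.1022) scene [281.  220.5] [360.2 275.4]
[[459.3 313.9]] [[296.3 101.5]]
```

The two views agree within a few mm: wheel axis at about (0.532, 0.095) and handle at about (0.553, 0.172), at azimuth 75°. The radius comes out near 80 mm, as stated. I'll go round above everything, yaw the tool to its neutral angle and close the fingers.

Request:
servo_tool(
  gripper=[1,1,1,1,1,1,1,1],
  dp=[
    [0,0,0.4],
    [0,0,0.4],
    [0,0,0.4],
    [0,0,0.4],
    [0.36,0.3,0],
    [0.36,0.3,0],
    [0.36,0.3,0],
    [0.36,0.3,0],
  ],
  rotation=[
    [0,0,0.066],
    [0,0,0.066],
    [0,0,0.066],
    [0,0,0.066],
    [0,0,0.066],
    [0,0,0.066],
    [0,0,0.066],
    [0,0,0.066],
  ],
)

```text
clock: 0.9
position: [0.3531, -0.4943, 0.3612]
eef_rot: [-2.628, -1.72, 0.0]
wrist_force: [0.2, -0.2, -0.1]
gripper_width: 0.355
gripper_force: 0.0
```

Request:
servo_tool(
  gripper=[1,1,1,1,1,1,1,1],
  dp=[
    [0.19,0.4,0],
    [0.19,0.4,0],
    [0.19,0.4,0],
    [0.19,0.4,0],
    [0.19,0.4,0],
    [0.19,0.4,0],
    [0.19,0.4,0],
    [0.19,0.4,0],
  ],
  rotation=[
    [0,0,0.066],
    [0,0,0.066],
    [0,0,0.066],
    [0,0,0.066],
    [0,0,0],
    [0,0,0],
    [0,0,0],
    [0,0,0],
  ],
)

```text
clock: 1.7
position: [0.5043, -0.1741, 0.3613]
eef_rot: [-2.223, -2.22, 0.001]
wrist_force: [0.4, -0.5, 0.6]
gripper_width: 0.001
gripper_force: 0.0
```

Request:
servo_tool(
  gripper=[1,1,1,1,1,1,1,1],
  dp=[
    [0,0.45,0],
    [0,0.45,0],
    [0,0.45,0],
    [0,0.45,0],
    [0,0.45,0],
    [0,0.45,0],
    [0,0.45,0],
    [0,0.45,0],
  ],
  rotation=[
    [0,0,0],
    [0,0,0],
    [0,0,0],
    [0,0,0],
    [0,0,0],
    [0,0,0],
    [0,0,0],
    [0,0,0],
  ],
)

```text
clock: 2.5
position: [0.5036, 0.1858, 0.3614]
eef_rot: [2.223, 2.22, -0.0]
wrist_force: [1.3, 0.3, 0.0]
gripper_width: 0.003
gripper_force: 0.0
```

```bash
python3 - <<'E'
from h import *
s=get_state();print(s["clock"],s["position"],s["joint_positions"].round(2),s["gripper_width"],s["wrist_force"])
R=cv2.Rodrigues(s["eef_rot"])[0];print(R.round(3))
im=eyes.grab_frame("wrist");cv2.imwrite("pics/w1.png",im[:,:,::-1]);print(eyes.calibration("wrist"))
E
```

```text
2.5 [0.50358508 0.18578855 0.3613578 ] [ 0.27  0.13 -0.78  1.43  0.09  1.62 -0.51] 0.0027471771071200814 [1.32006959 0.313577   0.01464433]
[[ 0.001  1.     0.   ]
 [ 1.    -0.001 -0.   ]
 [-0.     0.    -1.   ]]
{'camera_matrix': array([[325.1922621 ,   0.        , 278.69033363],
       [  0.        , 325.1922621 , 214.66295037],
       [  0.        ,   0.        ,   1.        ]]), 'mount': array([[-2.53259507e-04, -9.55422418e-01, -2.95242170e-01,
         8.25275366e-02],
       [ 9.99999843e-01, -3.89501776e-04,  4.02650005e-04,
         6.18602783e-04],
       [-4.99698191e-04, -2.95242022e-01,  9.55422367e-01,
        -1.83122688e-01],
       [ 0.00000000e+00,  0.00000000e+00,  0.00000000e+00,
         1.00000000e+00]])}
```

View pics/w1.png

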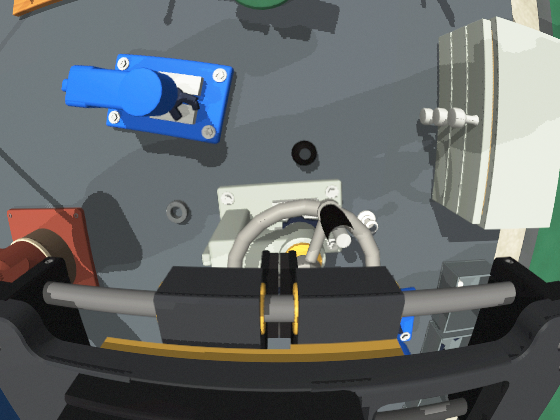

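The wrist view shows the closed fingers at columns 262–298. The silver handle cap is at (343,240), with the barrel running up-left to (325,208). I'll locate the cap and plan the path.

```bash
cat >>h.py <<'E'
def wat(u,v,z,pos,rot):
    c=eyes.calibration("wrist");K=c["camera_matrix"];M=c["mount"]
    d=np.array([u-K[0,2],v-K[1,2]]);th=np.hypot(*d)/K[0,0];e=d/np.hypot(*d)
    R=cv2.Rodrigues(rot)[0];ray=R@M[:3,:3]@np.r_[np.sin(th)*e,np.cos(th)];o=pos+R@M[:3,3]
    return (o+ray*(z-o[2])/ray[2]).round(4)
C=np.array([.5315,.094]);th0=np.deg2rad(75.5);ax,ay=.015,.0095
def peg(phi): # phi clockwise from start; peg centre with handle at phi (ellipse support)
    th=th0-phi;t=np.array([np.sin(th),-np.cos(th)]);s=np.array([ax**2*t[0],ay**2*t[1]]);s/=np.sqrt((s*t).sum())
    return C+.08*np.array([np.cos(th),np.sin(th)])-.0125*t-s
def phi_of(p): # handle angle if peg rectangle at p just touches (largest touching phi)
    best=None
    for ph in np.linspace(-.3,6.8,7101):
        if ph<0: continue
    return best
E
python3 - <<'E'
from h import *
s=get_state()
for z in(.302,.306):print("cap",wat(343,240,z,s["position"],s["eef_rot"]))
print("bot",wat(325,208,.236,s["position"],s["eef_rot"]))
for d in range(-12,361,12): print(d,peg(np.deg2rad(d)).round(3),end=' ')
E
```

```text
cap [0.5544 0.1808 0.302 ]
cap [0.5535 0.1824 0.306 ]
bot [0.5481 0.189  0.236 ]
-12 [0.508 0.175] 0 [0.525 0.176] 12 [0.542 0.174] 24 [0.558 0.169] 36 [0.573 0.16 ] 48 [0.587 0.149] 60 [0.599 0.136] 72 [0.609 0.121] 84 [0.616 0.104] 96 [0.618 0.086] 108 [0.616 0.068] 120 [0.61  0.052] 132 [0.6   0.038] 144 [0.587 0.026] 156 [0.572 0.018] 168 [0.555 0.013] 180 [0.538 0.012] 192 [0.521 0.014] 204 [0.505 0.019] 216 [0.49  0.028] 228 [0.476 0.039] 240 [0.464 0.052] 252 [0.454 0.067] 264 [0.447 0.084] 276 [0.445 0.102] 288 [0.447 0.12 ] 300 [0.453 0.136] 312 [0.463 0.15 ] 324 [0.476 0.162] 336 [0.491 0.17 ] 348 [0.508 0.175] 360 [0.525 0.176]
```

Request:
servo_tool(
  gripper=[1,1,1,1,1],
  dp=[
    [0,-0.4,0],
    [0,-0.4,0],
    [0,-0.4,0],
    [0,-0.2,0],
    [0,0,0],
  ],
  rotation=[
    [0,0,0],
    [0,0,0],
    [0,0,0],
    [0,0,0],
    [0,0,0],
  ],
)

```text
clock: 3.05
position: [0.5041, 0.0402, 0.361]
eef_rot: [2.229, 2.214, -0.002]
wrist_force: [1.0, -0.1, -0.5]
gripper_width: 0.004
gripper_force: 0.0
```

```bash
python3 - <<'E'
from h import *
s=get_state();print(s["position"]);np.save("s2.npy",np.r_[s["position"],s["eef_rot"]])
im=eyes.grab_frame("wrist")[:,:,::-1];cv2.imwrite("pics/w2f.png",im)
cv2.imwrite("pics/w2.png",cv2.resize(im[80:290,180:460],(800,600),interpolation=cv2.INTER_CUBIC))
E
```

```text
[0.50406288 0.04018686 0.36096481]
```

View pics/w2.png

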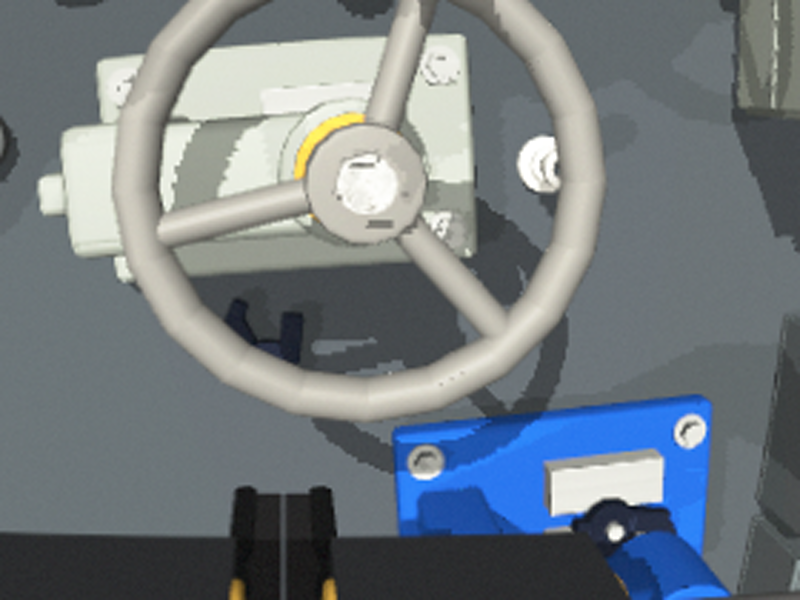

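The hub nut is at crop (368,184), which is wrist px (308.8,144.4). The rim's outer edges are at columns 114 and 605, with its lowest row at 418. The handle spoke points up and slightly right.

```bash
python3 - <<'E'
from h import *
a=np.load("s2.npy");p,q=a[:3],a[3:]
f=lambda u,v,z:wat(180+u*.35,80+v*.35,z,p,q)
print("hub",f(368,184,.241),f(370,184,.235))
L,R,B=f(114,190,.221),f(605,190,.221),f(365,418,.221-.003);print(L,R,(L+R)/2,B,B[1]+.0885)
print("TCP pix?",f(283,490,.361))
print("spokes",f(415,20,.225),f(165,230,.225),f(500,325,.225))
E
```

```text
hub [0.5331 0.0972 0.241 ] [0.5343 0.0967 0.235 ]
[0.4462 0.0945 0.221 ] [0.6215 0.0954 0.221 ] [0.53385 0.09495 0.221  ] [0.5354 0.0086 0.218 ] 0.09709999999999999
TCP pix? [0.505  0.0425 0.361 ]
spokes [0.5505 0.1528 0.225 ] [0.4644 0.0804 0.225 ] [0.5831 0.0459 0.225 ]
```

Wheel axis refined to (0.533, 0.0965), with the handle at azimuth 74°, so about (0.555, 0.173). I'll move behind the handle, descend to z = 0.25, and work out the path steps.

Request:
servo_tool(
  gripper=[1,1,1,1,1,1,1,1],
  dp=[
    [0,0.4,0],
    [0,0.4,0],
    [-0.05,0.4,0],
    [-0.05,0.18,0],
    [0,0,-0.3],
    [0,0,-0.3],
    [0,0,-0.3],
    [0,0,-0.2],
  ],
  rotation=[
    [0,0,0],
    [0,0,0],
    [0,0,0],
    [0,0,0],
    [0,0,0],
    [0,0,0],
    [0,0,0],
    [0,0,0],
  ],
)

```text
clock: 3.9
position: [0.4927, 0.1835, 0.2493]
eef_rot: [-2.219, -2.222, 0.002]
wrist_force: [-0.0, 0.5, -0.2]
gripper_width: 0.003
gripper_force: 0.0
```

```bash
sed -i 's/C=np.array(\[.5315,.094\]);th0=np.deg2rad(75.5)/C=np.array([.533,.0965]);th0=np.deg2rad(74)/' h.py; python3 - <<'E'
from h import *
s=get_state();print(s["position"],s["wrist_force"])
P=[peg(np.deg2rad(d)).round(3) for d in range(0,361,8)]
for i in range(0,46):print(i*8,P[i],((P[i]-P[i-1])*10).round(2) if i else '')
E
```

```text
[0.49266875 0.18351469 0.24934868] [-0.04128749  0.49945458 -0.17000542]
0 [0.528 0.179] 
8 [0.54  0.177] [ 0.12 -0.02]
16 [0.551 0.174] [ 0.11 -0.03]
24 [0.562 0.17 ] [ 0.11 -0.04]
32 [0.572 0.165] [ 0.1  -0.05]
40 [0.581 0.158] [ 0.09 -0.07]
48 [0.59 0.15] [ 0.09 -0.08]
56 [0.598 0.142] [ 0.08 -0.08]
64 [0.606 0.132] [ 0.08 -0.1 ]
72 [0.612 0.121] [ 0.06 -0.11]
80 [0.616 0.11 ] [ 0.04 -0.11]
88 [0.619 0.098] [ 0.03 -0.12]
96 [0.62  0.086] [ 0.01 -0.12]
104 [0.619 0.074] [-0.01 -0.12]
112 [0.615 0.063] [-0.04 -0.11]
120 [0.61  0.053] [-0.05 -0.1 ]
128 [0.604 0.043] [-0.06 -0.1 ]
136 [0.596 0.035] [-0.08 -0.08]
144 [0.587 0.028] [-0.09 -0.07]
152 [0.577 0.022] [-0.1  -0.06]
160 [0.566 0.018] [-0.11 -0.04]
168 [0.555 0.015] [-0.11 -0.03]
176 [0.543 0.014] [-0.12 -0.01]
184 [0.532 0.015] [-0.11  0.01]
192 [0.521 0.017] [-0.11  0.02]
200 [0.51 0.02] [-0.11  0.03]
208 [0.499 0.025] [-0.11  0.05]
216 [0.489 0.031] [-0.1   0.06]
224 [0.48  0.039] [-0.09  0.08]
232 [0.472 0.047] [-0.08  0.08]
240 [0.464 0.056] [-0.08  0.09]
248 [0.457 0.066] [-0.07  0.1 ]
256 [0.452 0.077] [-0.05  0.11]
264 [0.448 0.089] [-0.04  0.12]
272 [0.446 0.101] [-0.02  0.12]
280 [0.446 0.113] [0.   0.12]
288 [0.449 0.124] [0.03 0.11]
296 [0.453 0.135] [0.04 0.11]
304 [0.459 0.145] [0.06 0.1 ]
312 [0.466 0.154] [0.07 0.09]
320 [0.475 0.162] [0.09 0.08]
328 [0.484 0.168] [0.09 0.06]
336 [0.495 0.173] [0.11 0.05]
344 [0.506 0.176] [0.11 0.03]
352 [0.517 0.178] [0.11 0.02]
360 [0.528 0.179] [0.11 0.01]
```

Request:
servo_tool(
  gripper=[1,1,1,1,1,1,1,1],
  dp=[
    [0.05,-0.01,0],
    [0.05,-0.01,0],
    [0.05,-0.01,0],
    [0.05,-0.01,0],
    [0.05,0,0],
    [0.05,0,0],
    [0.05,0,0],
    [0.05,-0.01,0],
  ],
  rotation=[
    [0,0,0],
    [0,0,0],
    [0,0,0],
    [0,0,0],
    [0,0,0],
    [0,0,0],
    [0,0,0],
    [0,0,0],
  ],
)

```text
clock: 4.7
position: [0.534, 0.1774, 0.2514]
eef_rot: [-2.222, -2.22, 0.001]
wrist_force: [-2.9, 0.5, 0.7]
gripper_width: 0.006
gripper_force: 1.8
```

Contact came where expected, at about 3 N. Carrying on round the circle.

Request:
servo_tool(
  gripper=[1,1,1,1,1,1,1,1],
  dp=[
    [0.07,-0.01,0],
    [0.1,-0.03,0],
    [0.11,-0.04,0],
    [0.1,-0.05,0],
    [0.09,-0.07,0],
    [0.09,-0.08,0],
    [0.08,-0.08,0],
    [0.08,-0.1,0],
  ],
  rotation=[
    [0,0,0],
    [0,0,0],
    [0,0,0],
    [0,0,0],
    [0,0,0],
    [0,0,0],
    [0,0,0],
    [0,0,0],
  ],
)

```text
clock: 5.5
position: [0.6062, 0.1323, 0.251]
eef_rot: [-2.219, -2.221, -0.001]
wrist_force: [-0.0, 4.6, -3.2]
gripper_width: 0.009
gripper_force: 2.3
```

Request:
servo_tool(
  gripper=[1,1,1,1,1,1,1,1],
  dp=[
    [0.06,-0.11,0],
    [0.04,-0.11,0],
    [0.03,-0.12,0],
    [0.01,-0.12,0],
    [-0.01,-0.12,0],
    [-0.04,-0.11,0],
    [-0.05,-0.1,0],
    [-0.06,-0.1,0],
  ],
  rotation=[
    [0,0,0],
    [0,0,0],
    [0,0,0],
    [0,0,0],
    [0,0,0],
    [0,0,0],
    [0,0,0],
    [0,0,0],
  ],
)

```text
clock: 6.3
position: [0.6051, 0.0404, 0.2518]
eef_rot: [2.222, 2.217, 0.002]
wrist_force: [5.7, 0.3, -1.9]
gripper_width: 0.006
gripper_force: 2.4
```

Request:
servo_tool(
  gripper=[1,1,1,1,1,1,1,1],
  dp=[
    [-0.08,-0.08,0],
    [-0.09,-0.07,0],
    [-0.1,-0.06,0],
    [-0.11,-0.04,0],
    [-0.11,-0.03,0],
    [-0.12,-0.01,0],
    [-0.11,0.01,0],
    [-0.11,0.02,0],
  ],
  rotation=[
    [0,0,0],
    [0,0,0],
    [0,0,0],
    [0,0,0],
    [0,0,0],
    [0,0,0],
    [0,0,0],
    [0,0,0],
  ],
)

```text
clock: 7.1
position: [0.5212, 0.0152, 0.2518]
eef_rot: [2.223, 2.218, 0.001]
wrist_force: [6.2, 0.5, -1.5]
gripper_width: 0.005
gripper_force: 2.6
```

```bash
python3 - <<'E'
from h import *
s=get_state();print(s["position"],s["wrist_force"])
b=eyes.grab_frame("scene")[:,:,::-1][190:310,250:410]
cv2.imwrite("pics/s3.png",cv2.resize(b,(800,600),interpolation=cv2.INTER_CUBIC))
E
```

```text
[0.52123084 0.01515963 0.25183769] [ 6.15254815  0.50254963 -1.45900402]
```

View pics/s3.png

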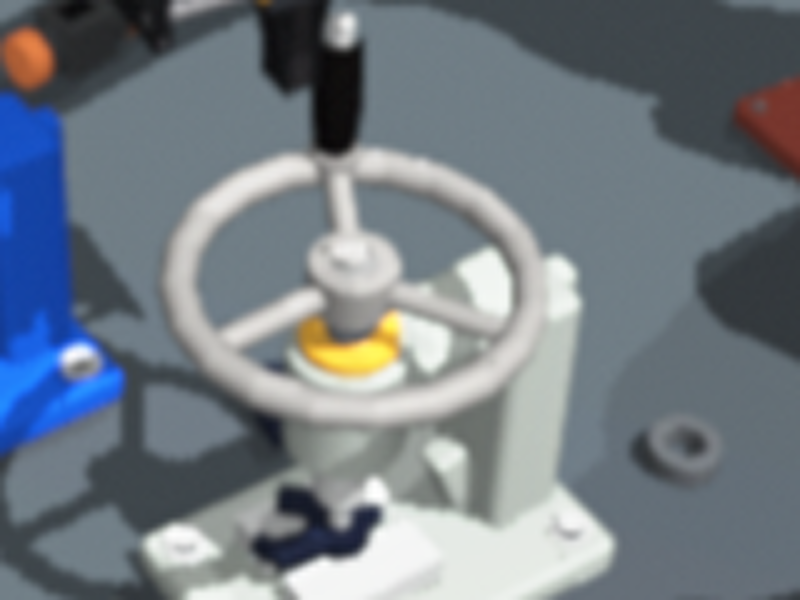

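The handle is now at the far side (about (337,90) in the crop) with the fingers behind it on the trailing side, so everything is on track.

Request:
servo_tool(
  gripper=[1,1,1,1,1,1,1,1],
  dp=[
    [-0.11,0.04,0],
    [-0.11,0.06,0],
    [-0.1,0.06,0],
    [-0.09,0.08,0],
    [-0.08,0.08,0],
    [-0.08,0.09,0],
    [-0.07,0.1,0],
    [-0.05,0.11,0],
  ],
  rotation=[
    [0,0,0],
    [0,0,0],
    [0,0,0],
    [0,0,0],
    [0,0,0],
    [0,0,0],
    [0,0,0],
    [0,0,0],
  ],
)

```text
clock: 7.95
position: [0.4513, 0.0772, 0.2514]
eef_rot: [2.224, 2.218, -0.003]
wrist_force: [3.3, -5.3, -1.7]
gripper_width: 0.007
gripper_force: 3.3
```

Request:
servo_tool(
  gripper=[1,1,1,1,1,1,1,1],
  dp=[
    [-0.04,0.12,0],
    [-0.02,0.12,0],
    [0,0.12,0],
    [0.03,0.11,0],
    [0.04,0.11,0],
    [0.06,0.1,0],
    [0.07,0.09,0],
    [0.09,0.08,0],
  ],
  rotation=[
    [0,0,0],
    [0,0,0],
    [0,0,0],
    [0,0,0],
    [0,0,0],
    [0,0,0],
    [0,0,0],
    [0,0,0],
  ],
)

```text
clock: 8.75
position: [0.4734, 0.1646, 0.251]
eef_rot: [-2.219, -2.22, 0.004]
wrist_force: [-5.2, -0.5, -1.0]
gripper_width: 0.005
gripper_force: 2.4
```

Request:
servo_tool(
  gripper=[1,1,1,1,1,1],
  dp=[
    [0.09,0.05,0],
    [0.11,0.04,0],
    [0.11,0.03,0],
    [0.11,0.02,0],
    [0.09,0,0],
    [0,0,0],
  ],
  rotation=[
    [0,0,0],
    [0,0,0],
    [0,0,0],
    [0,0,0],
    [0,0,0],
    [0,0,0],
  ],
)

```text
clock: 9.35
position: [0.5267, 0.1775, 0.2511]
eef_rot: [-2.222, -2.219, -0.0]
wrist_force: [-0.2, -0.7, 0.5]
gripper_width: 0.007
gripper_force: 0.1
```

Request:
servo_tool(
  gripper=[1,1,1,1,1,1,1,1],
  dp=[
    [-0.1,0,0],
    [-0.2,0,0],
    [0,0,0.4],
    [0,0,0.4],
    [0,0,0.4],
    [0,-0.4,0],
    [0,-0.5,0],
    [0,-0.5,0],
  ],
  rotation=[
    [0,0,0],
    [0,0,0],
    [0,0,0],
    [0,0,0],
    [0,0,0],
    [0,0,0],
    [0,0,0],
    [0,0,0],
  ],
)

```text
clock: 10.15
position: [0.4952, 0.0366, 0.3725]
eef_rot: [2.219, 2.221, 0.002]
wrist_force: [1.7, -0.4, -0.5]
gripper_width: 0.006
gripper_force: 0.0
```

```bash
python3 - <<'E'
from h import *
s=get_state();print(s["position"]);np.save("s4.npy",np.r_[s["position"],s["eef_rot"]])
im=eyes.grab_frame("wrist")[:,:,::-1];sc=eyes.grab_frame("scene")[:,:,::-1];cv2.imwrite("pics/scene4.png",sc)
f=lambda i:cv2.resize(i,(400,400),interpolation=cv2.INTER_CUBIC)
a=np.hstack([f(cv2.imread("pics/scene0.png")[205:305,270:370]),f(sc[205:305,270:370])])
cv2.imwrite("pics/c4.png",a)
cv2.imwrite("pics/w4.png",cv2.resize(im[80:290,180:460],(800,600),interpolation=cv2.INTER_CUBIC))
E
```

```text
[0.49519466 0.03664257 0.37246702]
```

View pics/w4.png

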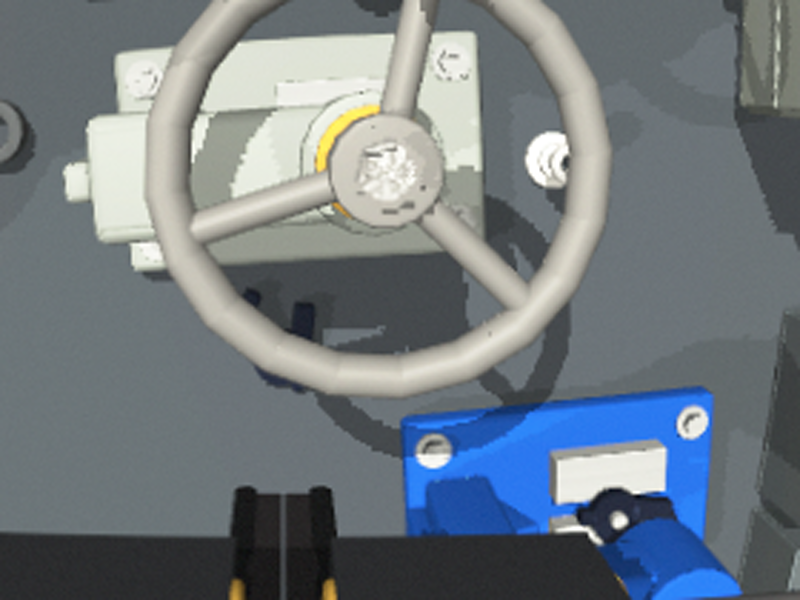

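View pics/c4.png

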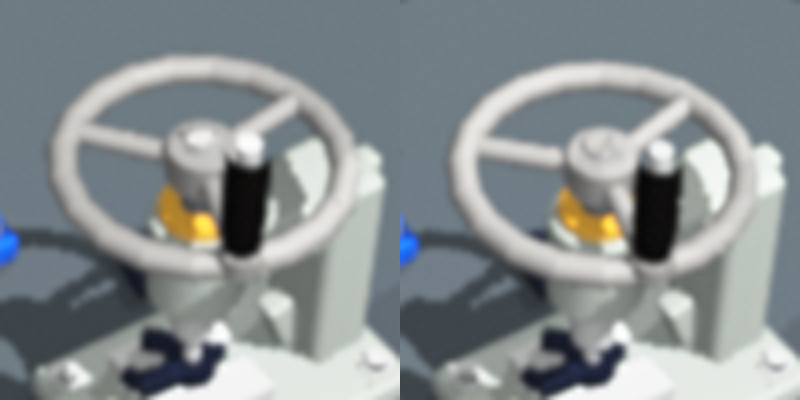

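Side by side, the handle stands about 12 crop px (3 image px) right of its start, so the wheel is slightly short of a full turn. I'll measure it by the spokes.

```bash
python3 - <<'E'
from h import *
for nm,hub,sp,dz in(("s2",(368,184),[(415,20),(165,230),(500,325)],0),("s4",(387,171),[(421,20),(193,231),(525,300)],-.006)):
    a=np.load(nm+".npy");f=lambda u,v,z:wat(180+u*.35,80+v*.35,z,a[:3],a[3:])
    h=f(*hub,.241+dz);print(nm,h,[(np.rad2deg(np.arctan2(*(f(*q,.222+dz)-h)[[1,0]]))).round(1) for q in sp])
# scene handle: barrel centre before/after
b=at("scene",331.3,257,.268);a=at("scene",334.2,258.6,.262);c=at("scene",320.75,239.5,.241)
print(b,a,np.rad2deg(np.linalg.norm(a-b)/.08))
E
```

```text
s2 [0.5331 0.0972 0.241 ] [np.float64(72.3), np.float64(-166.0), np.float64(-45.7)]
s4 [0.5324 0.0971 0.235 ] [np.float64(75.6), np.float64(-161.0), np.float64(-40.8)]
[0.5584 0.1815 0.268 ] [0.5521 0.1832 0.262 ] 6.34875631255743
```

About 5° short by both measures, which is inside tolerance. A small nudge to peg x ≈ 0.532 will centre it, since the last push ended at 0.5267.

Request:
servo_tool(
  gripper=[1,1,1,1,1,1,1,1],
  dp=[
    [0,0.5,0],
    [0,0.5,0],
    [0,0.4,0],
    [0,0,-0.4],
    [0,0,-0.4],
    [0,0,-0.4],
    [0.1,0,0],
    [0.05,0,0],
  ],
  rotation=[
    [0,0,0],
    [0,0,0],
    [0,0,0],
    [0,0,0],
    [0,0,0],
    [0,0,0],
    [0,0,0],
    [0,0,0],
  ],
)

```text
clock: 11.05
position: [0.5119, 0.1769, 0.2529]
eef_rot: [2.223, 2.219, 0.001]
wrist_force: [1.4, 0.2, 0.9]
gripper_width: 0.004
gripper_force: 0.0
```

Request:
servo_tool(
  gripper=[1,1,1,1,1,1],
  dp=[
    [0.05,0,0],
    [0.05,0,0],
    [0.05,0,0],
    [0.05,0,0],
    [0,0,0],
    [0,0,0],
  ],
  rotation=[
    [0,0,0],
    [0,0,0],
    [0,0,0],
    [0,0,0],
    [0,0,0],
    [0,0,0],
  ],
)

```text
clock: 11.65
position: [0.5312, 0.1773, 0.2514]
eef_rot: [-2.222, -2.22, -0.0]
wrist_force: [-0.7, 0.3, 0.5]
gripper_width: 0.007
gripper_force: 0.0
```

Pushed on by about 4 mm. Now backing off and lifting clear, then a check of the wheel.

Request:
servo_tool(
  gripper=[1,1,1,1,1,1,1,1],
  dp=[
    [-0.1,0,0],
    [-0.2,0,0],
    [0,0,0.4],
    [0,0,0.4],
    [0,0,0.4],
    [0,-0.4,0],
    [0,-0.5,0],
    [0,-0.5,0],
  ],
  rotation=[
    [0,0,0],
    [0,0,0],
    [0,0,0],
    [0,0,0],
    [0,0,0],
    [0,0,0],
    [0,0,0],
    [0,0,0],
  ],
)

```text
clock: 12.45
position: [0.5001, 0.0365, 0.3718]
eef_rot: [2.219, 2.222, 0.001]
wrist_force: [1.6, 0.1, 0.3]
gripper_width: 0.008
gripper_force: 0.0
```

```bash
python3 - <<'E'
from h import *
s=get_state();print(s["clock"],s["position"])
sc=eyes.grab_frame("scene")[:,:,::-1]
f=lambda i:cv2.resize(i,(400,400),interpolation=cv2.INTER_CUBIC)
cv2.imwrite("pics/c5.png",np.hstack([f(cv2.imread("pics/scene0.png")[205:305,270:370]),f(sc[205:305,270:370])]))
E
```

```text
12.45 [0.5001073  0.03650183 0.3717785 ]
```

View pics/c5.png

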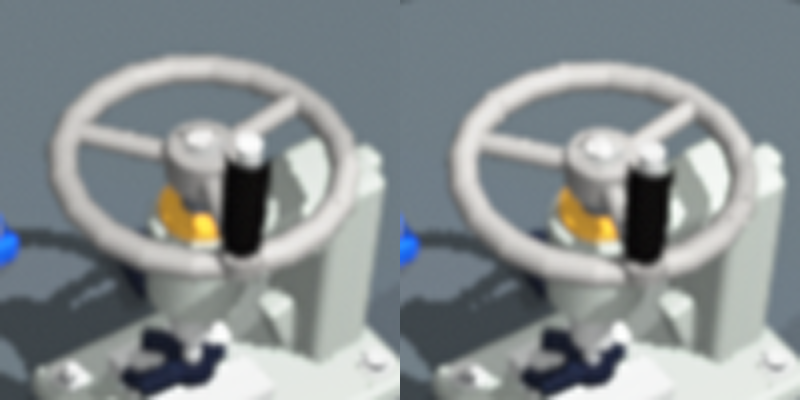

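The handle (x ≈ 248 against 245 in the crop) is back within about 1–2° of its start and slightly lower, and the wheel stands free. Handing in.

```bash
python3 -c "
from station import r
print(r.hand_in())"
```

```text
the job is handed in; nothing more can be done
None
```

I pushed the handwheel by its handle through one full clockwise turn, to within about 2° going by the camera; the arm was clear of everything and the job was handed in at about 12.5 s, but I did not measure the pin's depth or the loose parts' final positions directly, and the hand-in returned no verdict.

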